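Sweep the star caps into the catch pan

TASK

Clear the mixing bench: sweep the three black star-shaped screw caps across the bench with your fingers, in through the open mouth of the low steel catch pan, until each lies wholly inside it. Push them gently along the surface; do not pinch them or pick them up, and leave the cup, lids, jars and everything else standing where they are.

Things in the scene. Friction and masses are not known exactly. Their poses are not given: they have to be found in the camera images.
- pan: three-sided sheet-steel catch pan fixed to the bench. Origin: on the bench surface at the middle of its open mouth. The pan runs from the mouth along its own -y axis (mouth faces its +y); x runs along the mouth, z up. Inside it is 220 mm wide (x from -110 to +110 mm) and 140 mm deep (y from 0 to -140 mm). Walls 5 mm thick and 30 mm high at the back and both sides; none at the mouth. The floor is level with the bench: no step or lip at the mouth.
- cap0: one of three identical black star-shaped screw caps: five round lobes, 40 mm across the lobes, 16 mm high, plus an 18 mm wide grey stub on top to 24 mm; 30 to 55 g, loose, lying flat on the bench stub up. Origin: centre of its underside, z up.
- cap1: one of three identical black star-shaped screw caps: five round lobes, 40 mm across the lobes, 16 mm high, plus an 18 mm wide grey stub on top to 24 mm; 30 to 55 g, loose, lying flat on the bench stub up. Origin: centre of its underside, z up.
- cap2: one of three identical black star-shaped screw caps: five round lobes, 40 mm across the lobes, 16 mm high, plus an 18 mm wide grey stub on top to 24 mm; 30 to 55 g, loose, lying flat on the bench stub up. Origin: centre of its underside, z up.
- cup: open paper mixing cup, 56 mm across the rim, 60 mm high, upright, light, loose, stands among the caps; leave alone. Origin: centre of its underside.
- lid_ring: flat blue plastic lid ring, 80 mm across, 8 mm high, loose; leave alone. Origin: centre of its underside.
- tin_lid: round steel tin lid, 76 mm across, 8 mm high, loose; leave alone. Origin: centre of its underside.
- hardener: small upright jar, 30 mm across, 55 mm high, loose; leave alone. Origin: centre of its underside.
- stirrer: spatula for stirring, 180 mm long, lying along its x axis, loose; leave alone. Origin: middle of its underside.
- paint_tin: upright small paint tin, 80 mm across, 70 mm high, at the back; leave alone. Origin: centre of its underside.
- squeeze: upright grey bottle, 60 mm across, 130 mm high, at the back; leave alone. Origin: centre of its underside.
- jar: upright orange jar with black cap, 70 mm across, 100 mm high, at the back; leave alone. Origin: centre of its underside.

How it is judged:
By the outcome, as a careful person would: the job done as asked, in the order asked, and still so for the second after the job is handed in, with the robot touching nothing.
It also fails if it takes over 72 s, if anything falls off the work surface, if the arm or the gripper's body presses on something with over 40 N, if the wrist force passes 120 N, or if a joint passes its speed limit or range.

ROBOT

A 6-joint arm with a two-finger parallel gripper is mounted at the origin on the work surface. World frame = base frame: x ahead of the robot, y to its left, z up, the work surface at z = 0. Lengths are in m, angles in rad, forces in N, time in s.
With the tool pointing down it reaches from about 0.35 to 0.875 m from the base axis. Payload 4.2 kg.
Tool frame: the origin (TCP) lies at the very end of the fingers, on their centre line; the grasp point (between the pads) lies 19 mm behind it (bot.tcp_to_grasp is the distance from the TCP to the grasp point, in m); y points along the fingers, z is the direction in which the jaws open and shut, and the axes are right-handed (so a half turn about y gives the same grasp; the last joint's range is limited). The gripper opens to 85 mm and grips with 20 to 120 N. Pads are 22 mm wide; open, the fingers measure 114 mm over their backs; the gripper's body (76 mm by 85 mm) begins 54 mm behind the grasp point. The pads swing forward as they close: fully open they stand 13 mm farther back than shut.
Start: joints at [1.491, 0.385, 0.008, 0, -1.194, -0.259], TCP at [0.208, 0.589, 0.206] pointing down, gripper open.
Joint ranges: [-3.14, 3.14], [-1.21, 2.06], [-1.07, 1.41], [-3.16, 2.05], [-2.99, -0.16], [-3.1, 3.1]. Speed limits (rad/s): [2.79, 2.79, 3.14, 3.14, 3.14, 3.14].

INTERFACE

Orientations are given as [roll, pitch, yaw] about the fixed x, y, z axes, in that order (R = Rz(yaw) Ry(pitch) Rx(roll)).
In Python, from rig import sensors, grab_frame, calibration, bot gives the robot as it stands. The module is installed in compiled form; this text tells all that it offers.
- The arm moves only by the tool move_arm, never from a script. Its argument "plan" is a list of rows, each a list of 2 entries, a list of its own where there are three numbers: the shift along the tool's x, y, z in m, then the turn, a rotation vector about the tool's x, y, z in degrees. In form: [[[dx, dy, dz], [wx, wy, wz]], ...]. A call has 1 to 10 rows; each row shifts and turns the commanded pose from where the row before left it, along the tool's axes as they then stand; what a row does not reach is not made up. A row lasts 1/8 s, in which the tool goes at most 62.5 mm and 10.7 degrees, less where a joint would pass 70% of its speed; a pose out of reach is approached as far as the arm can. A call with a gripper value outside its range is refused whole. "gripper" is the opening, from 0 (shut) to 1 (fully open), set as the call begins (left out, the last holds). The fingers move at their own pace and stop on an object; the grip force is fixed at half the most. Time passes only in rows, so rows that do not move let the fingers close. It gives the time, the measured TCP pose, the force and the opening at its end, in the units of the state.
- sensors.observe(): the state, without advancing time (a new reading comes with each control period).
- grab_frame(name): name is "side" or "top"; returns the picture (420x560x3 uint8, red, green, blue); there is no depth.
- calibration(name): a dict with "fx", "fy", "cx", "cy" (pixels), "extrinsics" (4x4, takes a point from world to camera coordinates). Camera axes: x right, y down, z forward; pixel columns grow to the right and rows downward; lengths in m; the calibration is good to about 2 mm. A picture is of the moment at which its call begins. calibration takes no time and is no camera call.
- bot.close_job(): hands the job in, once; it reports no verdict.
The state is a dict: "time_s": time; "joints": joint angles; "joint_vel": joint speeds; "tau": joint torques, N m; "position": TCP position; "eef_rot": TCP orientation; "wrist_force": force on the tool from outside, world axes, zero at the start; "wrist_torque": the same for the moment, N m; "finger_gap": finger opening in m.
Only numpy, scipy, OpenCV 4.12 (cv2) and the standard library are available. Lean on these libraries where they do the work, as an engineer would, in place of code of your own. Each camera call takes 0.05 s, during which the arm holds its last target.

## Working session

There is one attempt and no reset: what is moved stays moved. The work goes in short steps, Python scripts to look and compute and a tool call to move; the robot and the scene stay as the last step left them, time stands still between calls to the robot, and variables do not carry over. Pictures are saved under pics/ and viewed, and the job is handed in when it is done.

Besides the shell and the picture viewer there is one more tool, called as a command line: name --argument value ..., lists and objects as JSON in quotes. move_arm: Moves the arm, as the interface text tells. Its arguments: {"type":"object","properties":{"plan":{"type":"array"},"gripper":{"type":"number"}},"required":["plan"]}

```bash
mkdir -p pics; python3 - <<'E'
from rig import sensors, grab_frame, calibration, bot
import cv2,numpy as np
for n in("side","top"):
    f=grab_frame(n);cv2.imwrite(f"pics/{n}0.png",f[...,::-1])
    c=calibration(n);print(n,{k:np.round(v,4).tolist() for k,v in c.items()})
print(sensors.observe())
E
```

```text
side {'fx': 406.7456, 'fy': 406.7456, 'cx': 281.3492, 'cy': 213.3909, 'extrinsics': [[-0.9791, -0.2028, -0.0159, 0.6223], [-0.1453, 0.7517, -0.6432, 0.0713], [0.1425, -0.6275, -0.7655, 0.7798], [0.0, 0.0, 0.0, 1.0]]}
top {'fx': 393.8855, 'fy': 393.8855, 'cx': 287.879, 'cy': 209.2351, 'extrinsics': [[-0.0084, -1.0, -0.0048, 0.056], [-0.9861, 0.0091, -0.1661, 0.6268], [0.1662, 0.0033, -0.9861, 0.9362], [0.0, 0.0, 0.0, 1.0]]}
{'time_s': 0.1, 'joints': array([ 1.49059210e+00,  3.85498393e-01,  6.76701329e-03, -4.51012464e-04,
       -1.19401010e+00, -2.58600716e-01]), 'joint_vel': array([ 9.35167592e-05, -1.28219035e-03,  2.65475881e-03,  1.91031029e-03,
       -1.70839397e-03, -1.50673429e-03]), 'tau': array([ 4.39651203e-04, -3.93318272e+01,  1.88931137e+01,  4.19798210e+00,
       -2.58772554e-03,  3.29116041e-06]), 'position': array([0.20751595, 0.58893506, 0.20471911]), 'eef_rot': array([-1.56880866e+00,  9.23208594e-05,  2.80262145e+00]), 'wrist_force': array([-1.04058028, -0.1945246 ,  0.29317887]), 'wrist_torque': array([-0.0506725 , -0.02287715,  0.0231806 ]), 'finger_gap': 0.0854697296668297}
```

View pics/side0.png

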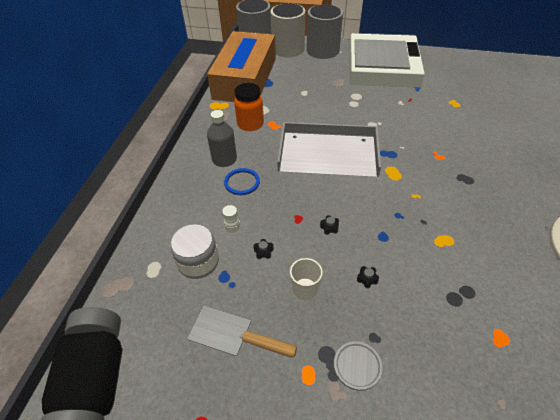

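View pics/top0.png

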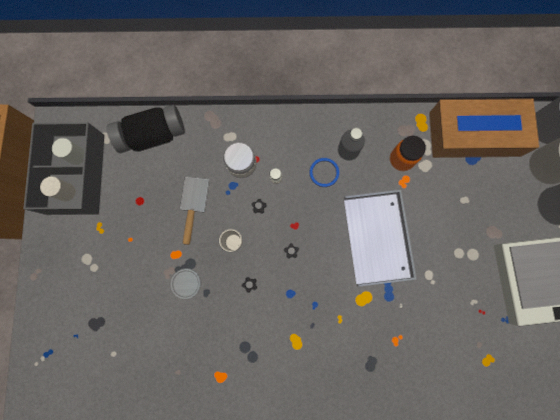

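The side view shows the caps at about (330,225), (263,249) and (368,276), with the cup at (306,280). In the top view the caps are at (259,206), (291,251) and (250,285), the cup is at (231,241) and the pan is at (380,238). I'll zoom in for exact pixels.

```bash
python3 - <<'E'
import cv2
t=cv2.imread("pics/top0.png")[140:310,160:430];s=cv2.imread("pics/side0.png")[110:310,180:400]
cv2.imwrite("pics/topz.png",cv2.resize(t[:, :200],None,fx=4,fy=3.5,interpolation=cv2.INTER_CUBIC))
cv2.imwrite("pics/topz2.png",cv2.resize(t[:, 170:],None,fx=3.5,fy=3.5,interpolation=cv2.INTER_CUBIC))
cv2.imwrite("pics/sidez.png",cv2.resize(s,None,fx=3,fy=3,interpolation=cv2.INTER_CUBIC))
E
```

```text
(no output)
```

View pics/topz.png

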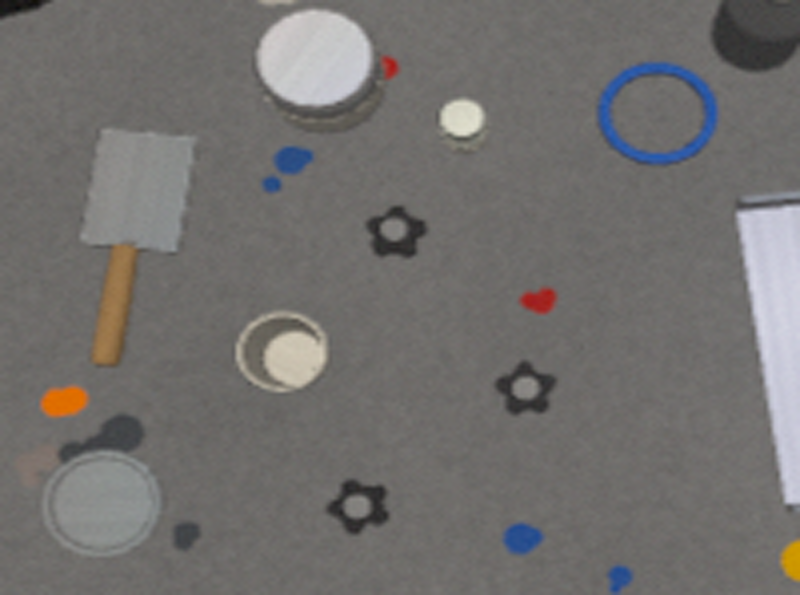

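View pics/topz2.png

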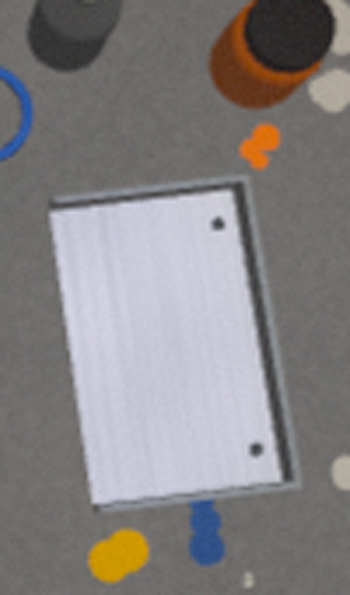

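View pics/sidez.png

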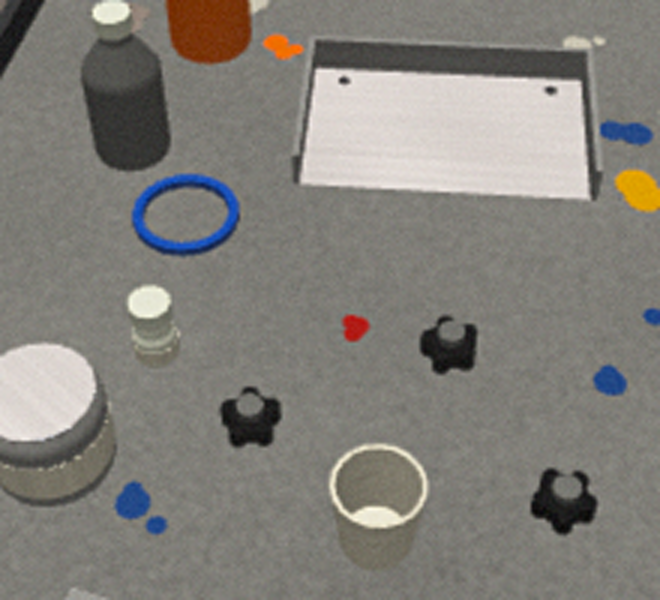

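```bash
cat > h.py <<'E'
from rig import sensors, grab_frame, calibration, bot
import cv2,numpy as np
def P(n):
    c=calibration(n);K=np.array([[c['fx'],0,c['cx']],[0,c['fy'],c['cy']],[0,0,1]]);return K@np.array(c['extrinsics'])[:3]
def tri(a,b):
    X=cv2.triangulatePoints(P('top'),P('side'),np.array(a,float).reshape(2,1),np.array(b,float).reshape(2,1));return (X[:3]/X[3]).ravel()
def plane(n,uv,z):
    p=P(n);H=np.column_stack([p[:,0],p[:,1],p[:,2]*z+p[:,3]]);q=np.linalg.solve(H,[*uv,1]);return q[:2]/q[2]
def proj(n,X):
    q=P(n)@np.append(X,1);return q[:2]/q[2]
E
python3 - <<'E'
from h import *
np.set_printoptions(precision=4,suppress=True)
T=lambda x,y:((x+.5)/4-.5+160,(y+.5)/3.5-.5+140)
T2=lambda x,y:((x+.5)/3.5-.5+330,(y+.5)/3.5-.5+140)
S=lambda x,y:((x+.5)/3-.5+180,(y+.5)/3-.5+110)
for n,a,b,z in [("A",T(394,230),S(250,403),.024),("B",T(525,388),S(452,328),.024),("C",T(358,506),S(567,482),.024),("cup",T(281,351),S(378,485),.06),("hard",T(462,118),S(150,300),.055),("ring",T(658,113),S(187,213),.008),("tin",T(316,60),S(40,388),.07),
 ("pmL",T2(49,211),S(300,184),0),("pmR",T2(95,505),S(592,198),0),("pbL",T2(234,190),S(312,68),0),("pbR",T2(283,482),S(583,82),0)]:
    print(n,tri(a,b),plane('top',a,z),plane('side',b,z))
print('squeeze top',plane('top',T2(88,-20),.13), 'lid', plane('top',T(102,502),.008),'jar',plane('top',T2(290,25),.1))
E
```

```text
A [0.6437 0.1276 0.0238] [0.6429 0.1275] [0.6444 0.1277]
B [0.5262 0.0439 0.0257] [0.5257 0.0439] [0.5268 0.0424]
C [0.4434 0.149  0.0256] [0.4425 0.1492] [0.4441 0.1479]
cup [0.5515 0.1939 0.0595] [0.5507 0.1938] [0.5523 0.1942]
hard [0.7198 0.0822 0.0554] [0.7196 0.0822] [0.7202 0.0818]
ring [ 0.7357 -0.0473  0.0035] [ 0.7347 -0.0468] [ 0.7339 -0.043 ]
tin [0.7593 0.1735 0.0711] [0.7596 0.1736] [0.7598 0.1728]
pmL [ 0.6599 -0.0977 -0.0008] [ 0.6598 -0.0975] [ 0.6597 -0.0969]
pmR [ 0.4403 -0.1244 -0.0011] [ 0.4404 -0.1242] [ 0.4402 -0.1232]
pbL [ 0.6775 -0.2396 -0.0039] [ 0.6747 -0.2385] [ 0.6784 -0.2351]
pbR [ 0.4552 -0.2638 -0.0042] [ 0.4559 -0.2626] [ 0.4549 -0.2584]
squeeze top [ 0.7949 -0.1109] lid [0.4464 0.314 ] jar [ 0.7716 -0.2562]
```

move_arm --plan '[[[0,0,0],[0,10.6,0]],[[0,0,0],[0,10.6,0]],[[0,0,0],[0,10.6,0]],[[0,0,0],[0,10.6,0]],[[0,0,0],[0,10.6,0]],[[0,0,0],[0,10.6,0]],[[-0.04,0,-0.02],[0,0,0]],[[-0.04,0,-0.02],[0,0,0]],[[-0.04,0,-0.02],[0,0,0]],[[-0.04,0,-0.02],[0,0,0]]]' --gripper 0.3

```text
time_s: 1.35
position: [0.307, 0.4389, 0.2053]
eef_rot: [-1.57, 0.001, 1.693]
wrist_force: [1.0, 0.2, 0.1]
finger_gap: 0.0253
```

move_arm --plan '[[[-0.04,0,-0.02],[0,0,0]],[[-0.04,0,-0.02],[0,0,0]],[[-0.04,0,-0.02],[0,0,0]],[[-0.04,0,-0.02],[0,0,0]],[[-0.04,0,-0.02],[0,0,0]],[[-0.04,0,-0.02],[0,0,0]],[[-0.04,0,-0.02],[0,0,0]],[[-0.04,0,-0.02],[0,0,0]],[[0,0,0],[0,0,0]]]'

```text
time_s: 2.48
position: [0.505, 0.14, 0.205]
eef_rot: [-1.569, 0.001, 1.688]
wrist_force: [-0.1, -0.4, 0.9]
finger_gap: 0.0255
```

move_arm --plan '[[[-0.05,0,-0.01],[0,0,0]],[[0,0.05,0],[0,0,0]],[[0,0.05,0],[0,0,0]],[[0,0.05,0],[0,0,0]],[[0,0.03,0],[0,0,0]],[[0,0.01,0],[0,0,0]],[[0,0.009,0],[0,0,0]],[[0,0,0],[0,0,0]]]'

```text
time_s: 3.48
position: [0.5206, 0.0942, 0.0071]
eef_rot: [-1.572, -0.0, 1.693]
wrist_force: [-0.1, -0.3, -0.1]
finger_gap: 0.0252
```

```bash
cat >> h.py <<'E'
M=np.array([.55,-.111]);u=np.array([.9928,.1205]);d=np.array([.1205,-.9928])
def pan(p): r=np.array(p[:2])-M; return np.round([r@u,-r@d],4)
def tool(target): # (s,out) -> tool dx,dz
    o=sensors.observe();w=M+target[0]*u-target[1]*d-o['position'][:2];y=o['eef_rot'][2]
    return np.round([w@[np.cos(y),np.sin(y)],w@[-np.sin(y),np.cos(y)]],4)
def snap(k):
    t=grab_frame('top');s=grab_frame('side');cv2.imwrite(f'pics/t{k}r.png',t[...,::-1]);cv2.imwrite(f'pics/s{k}r.png',s[...,::-1])
    a=cv2.resize(t[140:310,160:430],(540,340),interpolation=cv2.INTER_CUBIC)
    b=cv2.resize(s[110:310,180:400],(374,340),interpolation=cv2.INTER_CUBIC)
    v=np.hstack([a,b]);v=cv2.resize(v,(800,int(340*800/914)));cv2.imwrite(f'pics/c{k}.png',v[...,::-1])
    o=sensors.observe();print(o['time_s'],o['position'],o['eef_rot'],o['wrist_force'],pan(o['position']))
E
python3 -c "
from h import *
snap(1)
for p in [(.6437,.1276),(.5262,.0439),(.4434,.149)]: print(pan(p))
"
```

```text
3.575 [0.5210596  0.09426179 0.00774988] [-1.57288421e+00 -6.31377827e-04  1.69307420e+00] [-0.1903467   0.70306454  0.47931974] [-0.004   0.2073]
[0.1218 0.2256]
[-0.005   0.1567]
[-0.0745  0.271 ]
```

View pics/c1.png

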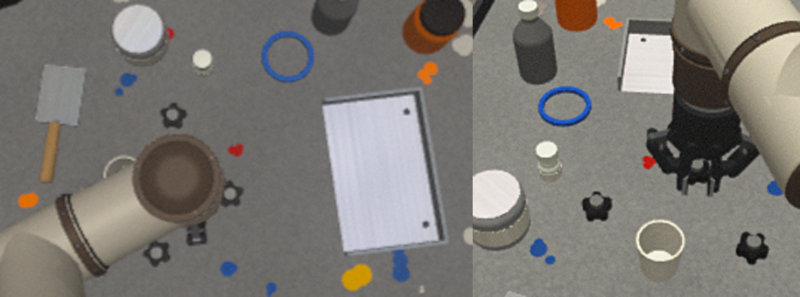

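move_arm --plan '[[[-0.005,0.003,0],[0,0,0]],[[-0.01,0,0],[0,0,0]],[[-0.015,0,0],[0,0,0]],[[-0.015,0,0],[0,0,0]],[[-0.015,0,0.001],[0,0,0]],[[-0.015,0,0.001],[0,0,0]],[[-0.015,0,0.001],[0,0,0]],[[-0.015,0,0.001],[0,0,0]],[[-0.015,0,0.001],[0,0,0]],[[-0.015,0,0.001],[0,0,0]]]'

```text
time_s: 4.82
position: [0.5308, -0.0419, 0.0037]
eef_rot: [-1.571, 0.0, 1.693]
wrist_force: [-0.0, 0.1, -0.7]
finger_gap: 0.0256
```

```bash
python3 -c "
from h import *
snap(2)"
```

```text
4.925 [ 0.53066785 -0.04232162  0.00360542] [-1.57050596e+00  3.72979995e-05  1.69083135e+00] [-0.44924134  0.26699209 -0.55547224] [-0.0109  0.0705]
```

View pics/c2.png

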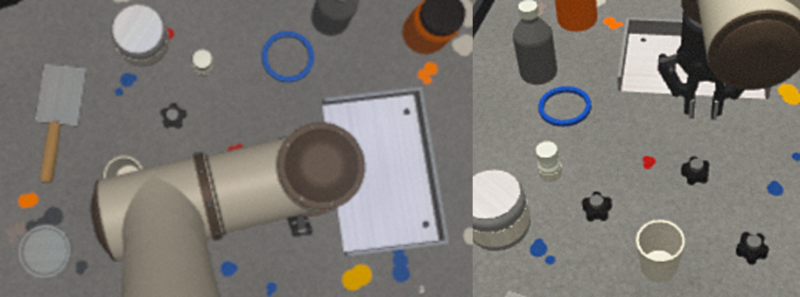

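```bash
python3 -c "
from h import *
for k in (1,2):
  s=cv2.imread(f'pics/s{k}r.png')[110:260,280:400]
  cv2.imwrite(f'pics/sz{k}.png',cv2.resize(s,None,fx=4,fy=4,interpolation=cv2.INTER_CUBIC))
p=sensors.observe()['position'];print(proj('side',p)-[280,110],proj('side',np.array([.521,.0943,.0077]))-[280,110])"
```

```text
[52.83783604 84.89667105] [ 49.2858059  135.09594436]
```

View pics/sz1.png

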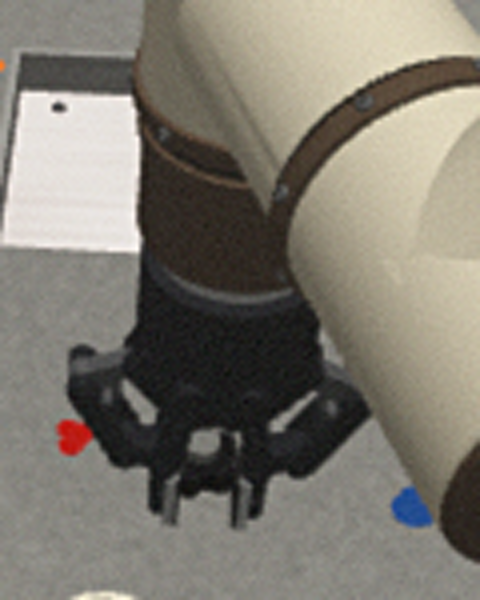

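View pics/sz2.png

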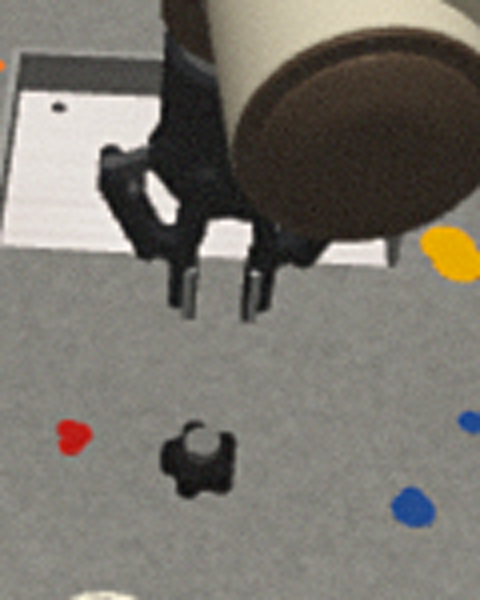

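```bash
python3 -c "
from h import *
o=sensors.observe()['position']
for z in (0,.004,.008,.012,.016,.02):
  L=[]
  for ds in (.0127,-.0127):
    for do in (.011,-.011):
      w=o[:2]+ds*u-do*d; L.append(np.round((proj('side',np.append(w,z))-[280,110]+.5)*4-.5).tolist())
  print(z,L)
for uv in [(203,440)]: print(pan(plane('side',((uv[0]+.5)/4-.5+280,(uv[1]+.5)/4-.5+110),.024)))
"
```

```text
0 [[189.0, 359.0], [189.0, 330.0], [236.0, 362.0], [236.0, 332.0]]
0.004 [[189.0, 354.0], [190.0, 325.0], [237.0, 357.0], [236.0, 327.0]]
0.008 [[190.0, 349.0], [190.0, 320.0], [237.0, 352.0], [237.0, 322.0]]
0.012 [[190.0, 344.0], [191.0, 314.0], [238.0, 347.0], [238.0, 317.0]]
0.016 [[191.0, 339.0], [191.0, 309.0], [239.0, 342.0], [238.0, 312.0]]
0.02 [[191.0, 334.0], [192.0, 304.0], [239.0, 337.0], [239.0, 307.0]]
[-0.0046  0.1567]
```

B didn't move: partly open, the fingertips stand higher than the TCP and passed over it on either side of the stub. I'll find the real tip height by easing down over clear bench.

move_arm --plan '[[[0,0.003,0],[0,0,0]],[[0,0.003,0],[0,0,0]],[[0,0,0],[0,0,0]]]'

```text
time_s: 5.3
position: [0.5305, -0.0405, -0.0027]
eef_rot: [-1.57, 0.0, 1.694]
wrist_force: [0.1, 0.6, -0.2]
finger_gap: 0.0255
```

move_arm --plan '[[[0,0.002,0],[0,0,0]],[[0,0,0],[0,0,0]]]'

```text
time_s: 5.55
position: [0.5307, -0.0407, -0.0044]
eef_rot: [-1.571, 0.0, 1.693]
wrist_force: [0.2, -1.0, 0.3]
finger_gap: 0.0258
```

```bash
python3 -c "
from h import *
snap(3)
s=cv2.imread(f'pics/s3r.png')[110:260,280:400]
cv2.imwrite(f'pics/sz3.png',cv2.resize(s,None,fx=4,fy=4,interpolation=cv2.INTER_CUBIC))"
```

```text
5.65 [ 0.53082523 -0.04083159 -0.00427163] [-1.57085781e+00  1.83385700e-05  1.69291528e+00] [0.39241953 0.37961929 0.25874045] [-0.0106  0.072 ]
```

View pics/sz3.png

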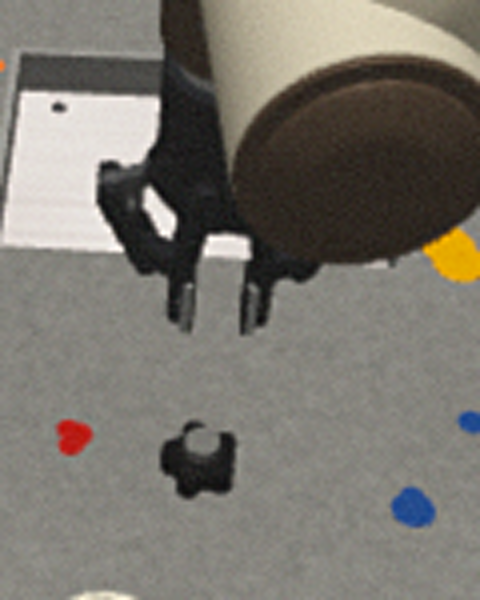

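move_arm --plan '[[[0,0.002,0],[0,0,0]],[[0,0.001,0],[0,0,0]],[[0,0,0],[0,0,0]]]'

```text
time_s: 6.02
position: [0.5307, -0.041, -0.0074]
eef_rot: [-1.57, 0.0, 1.693]
wrist_force: [0.3, 0.2, 0.0]
finger_gap: 0.0257
```

move_arm --plan '[[[0,0.001,0],[0,0,0]],[[0,0.001,0],[0,0,0]],[[0,0,0],[0,0,0]]]'

```text
time_s: 6.4
position: [0.5307, -0.0409, -0.0094]
eef_rot: [-1.571, 0.0, 1.693]
wrist_force: [-0.2, 0.3, 1.2]
finger_gap: 0.0256
```

move_arm --plan '[[[0,0.001,0],[0,0,0]],[[0,0,0],[0,0,0]]]'

```text
time_s: 6.65
position: [0.5307, -0.0409, -0.0104]
eef_rot: [-1.571, 0.0, 1.693]
wrist_force: [-0.7, -0.3, 0.2]
finger_gap: 0.0256
```

move_arm --plan '[[[0,0.001,0],[0,0,0]],[[0,0.001,0],[0,0,0]],[[0,0,0],[0,0,0]]]'

```text
time_s: 7.02
position: [0.5307, -0.0409, -0.0124]
eef_rot: [-1.571, 0.0, 1.693]
wrist_force: [1.2, -0.4, 0.2]
finger_gap: 0.026
```

```bash
python3 -c "
from h import *
snap(4)
s=cv2.imread(f'pics/s4r.png')[110:260,280:400]
cv2.imwrite(f'pics/sz4.png',cv2.resize(s,None,fx=4,fy=4,interpolation=cv2.INTER_CUBIC))"
```

```text
7.125 [ 0.53079604 -0.04091118 -0.0123026 ] [-1.57075812e+00  2.25932966e-05  1.69276984e+00] [-0.44812084  0.74251023 -0.13922169] [-0.0106  0.0719]
```

View pics/sz4.png

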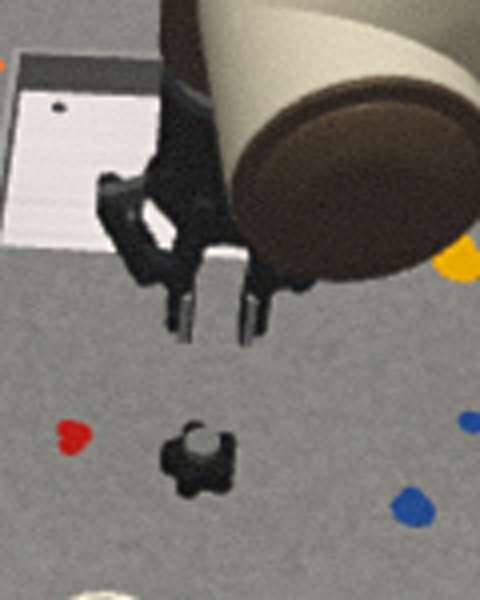

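move_arm --plan '[[[0,0.001,0],[0,0,0]],[[0,0.001,0],[0,0,0]],[[0,0,0],[0,0,0]]]'

```text
time_s: 7.5
position: [0.5307, -0.0409, -0.0144]
eef_rot: [-1.571, 0.0, 1.693]
wrist_force: [0.3, 0.0, -0.6]
finger_gap: 0.0257
```

move_arm --plan '[[[0,0.001,0],[0,0,0]],[[0,0.001,0],[0,0,0]],[[0,0,0],[0,0,0]]]'

```text
time_s: 7.88
position: [0.5307, -0.0409, -0.0164]
eef_rot: [-1.571, 0.0, 1.693]
wrist_force: [-1.2, 0.7, -0.1]
finger_gap: 0.0257
```

move_arm --plan '[[[0,0.001,0],[0,0,0]],[[0,0.001,0],[0,0,0]],[[0,0,0],[0,0,0]]]'

```text
time_s: 8.25
position: [0.5307, -0.0409, -0.0184]
eef_rot: [-1.571, 0.0, 1.693]
wrist_force: [-0.3, -1.1, 0.2]
finger_gap: 0.0255
```

move_arm --plan '[[[0,-0.05,0],[0,0,0]],[[0.045,0,-0.002],[0,0,0]],[[0.045,0,-0.002],[0,0,0]],[[0.044,0,-0.002],[0,0,0]],[[0,0.03,0],[0,0,0]],[[0,0.015,0],[0,0,0]],[[0,0.005,0],[0,0,0]],[[0,0,0],[0,0,0]]]'

```text
time_s: 9.25
position: [0.5206, 0.0923, -0.0183]
eef_rot: [-1.571, 0.0, 1.692]
wrist_force: [0.5, 0.5, 0.3]
finger_gap: 0.0254
```

```bash
python3 -c "
from h import *
snap(5)
s=cv2.imread(f'pics/s5r.png')[110:260,280:400]
cv2.imwrite(f'pics/sz5.png',cv2.resize(s,None,fx=4,fy=4,interpolation=cv2.INTER_CUBIC))"
```

```text
9.35 [ 0.52105799  0.09256405 -0.01766627] [-1.57199453e+00 -2.81303418e-04  1.69208807e+00] [-0.93361445  0.52802119  0.1862739 ] [-0.0042  0.2056]
```

View pics/sz5.png

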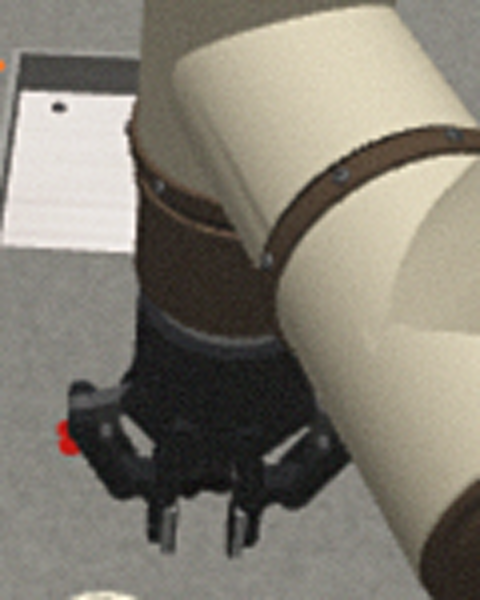

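move_arm --plan '[[[-0.005,0,0],[0,0,0]],[[-0.01,0,0],[0,0,0]],[[-0.015,0,0],[0,0,0]],[[-0.015,0,0],[0,0,0]],[[-0.015,0,0.001],[0,0,0]],[[-0.015,0,0.001],[0,0,0]],[[-0.015,0,0.001],[0,0,0]],[[-0.01,0,0],[0,0,0]]]'

```text
time_s: 10.35
position: [0.5296, -0.0079, -0.0183]
eef_rot: [-1.571, -0.0, 1.692]
wrist_force: [0.5, 0.8, 1.2]
finger_gap: 0.0255
```

```bash
python3 -c "
from h import *
snap(6)
s=cv2.imread(f'pics/s6r.png')[110:260,280:400]
cv2.imwrite(f'pics/sz6.png',cv2.resize(s,None,fx=4,fy=4,interpolation=cv2.INTER_CUBIC))"
```

```text
10.45 [ 0.52954288 -0.00786856 -0.01837524] [-1.57047256e+00  8.80959697e-05  1.69129822e+00] [0.23209422 0.22977311 0.68496462] [-0.0079  0.1049]
```

View pics/sz6.png

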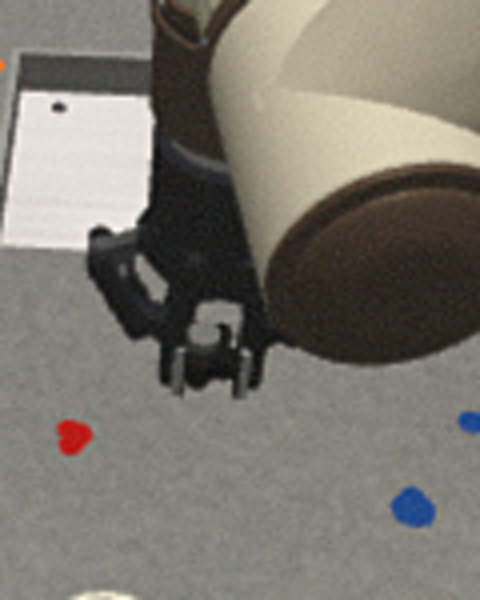

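move_arm --plan '[[[-0.01,0,0],[0,0,0]],[[-0.018,0,0.001],[0,0,0]],[[-0.018,0,0.001],[0,0,0]],[[-0.018,0,0.001],[0,0,0]],[[-0.018,0,0.001],[0,0,0]],[[-0.018,0,0],[0,0,0]],[[-0.018,0,0],[0,0,0]],[[-0.018,0,0],[0,0,0]],[[-0.018,0,0],[0,0,0]],[[-0.01,0,0],[0,0,0]]]'

```text
time_s: 11.7
position: [0.5457, -0.1713, -0.0183]
eef_rot: [-1.571, 0.0, 1.692]
wrist_force: [-0.2, 0.3, -0.1]
finger_gap: 0.0257
```

```bash
python3 -c "
from h import *
snap(7)"
```

```text
11.8 [ 0.54566291 -0.17110768 -0.01838225] [-1.57087699e+00  4.65749722e-05  1.69134640e+00] [ 0.49540096 -0.11338816  0.02597195] [-0.0115 -0.0592]
```

View pics/c7.png

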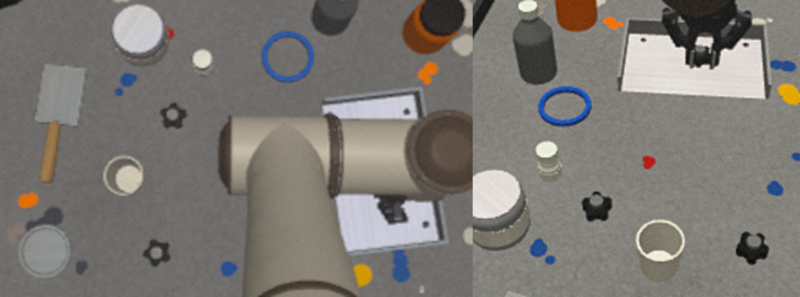

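move_arm --plan '[[[0.02,0,0],[0,0,0]],[[0,-0.06,0],[0,0,0]],[[0,-0.06,0],[0,0,0]],[[0.05,0,0.009],[0,0,0]],[[0.05,0,0.009],[0,0,0]],[[0.05,0,0.009],[0,0,0]],[[0.05,0,0.009],[0,0,0]],[[0.05,0,0.009],[0,0,0]],[[0.05,0,0.009],[0,0,0]],[[0.058,0,0.009],[0,0,0]]]'

```text
time_s: 13.05
position: [0.4352, 0.1997, 0.1019]
eef_rot: [-1.571, -0.0, 1.694]
wrist_force: [1.7, -0.3, 0.5]
finger_gap: 0.0256
```

```bash
python3 -c "
from h import *
snap(8)
print(tool((-.0745,.319)))"
```

```text
13.15 [0.43544712 0.20284488 0.10214666] [-1.57253910e+00 -1.36237489e-03  1.70134779e+00] [0.7766434  0.14757917 0.43184116] [-0.0759  0.3254]
[-0.0063 -0.0013]
```

View pics/c8.png

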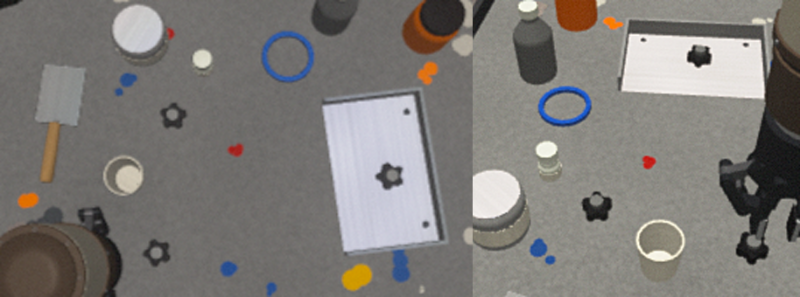

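move_arm --plan '[[[-0.003,0.05,-0.001],[0,0,0]],[[0,0.04,0],[0,0,0]],[[0,0.02,0],[0,0,0]],[[0,0.01,0],[0,0,0]],[[0,0,0],[0,0,0]]]'

```text
time_s: 13.78
position: [0.438, 0.1947, -0.0184]
eef_rot: [-1.57, 0.001, 1.693]
wrist_force: [-0.5, -0.7, 0.8]
finger_gap: 0.0255
```

```bash
python3 -c "
from h import *
snap(9)
print(tool((-.0745,.319)))"
```

```text
13.875 [ 0.43883456  0.1951682  -0.01748031] [-1.57221192e+00 -9.03571533e-04  1.69324870e+00] [-0.56980506  0.29539171 -0.09299033] [-0.0735  0.3174]
[0.0017 0.001 ]
```

View pics/c9.png

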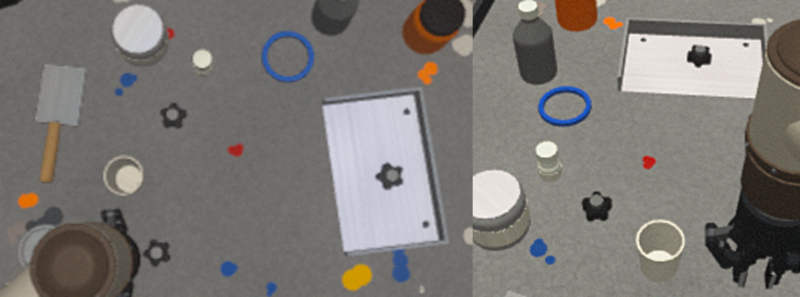

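move_arm --plan '[[[-0.005,0,0],[0,0,0]],[[-0.01,0,0],[0,0,0]],[[-0.015,0,0],[0,0,0]],[[-0.018,0,0],[0,0,0]],[[-0.018,0,0],[0,0,0]],[[-0.018,0,0],[0,0,0]],[[-0.018,0,0],[0,0,0]],[[-0.018,0,0],[0,0,0]],[[-0.018,0,0],[0,0,0]],[[-0.012,0,0],[0,0,0]]]'

```text
time_s: 15.12
position: [0.4566, 0.0443, -0.0184]
eef_rot: [-1.57, 0.0, 1.692]
wrist_force: [-0.0, 0.9, 0.6]
finger_gap: 0.0258
```

```bash
python3 -c "
from h import *
snap(10)"
```

```text
15.225 [ 0.45643979  0.04439704 -0.01840628] [-1.57009274e+00  2.03477067e-04  1.69079183e+00] [-0.3011431  -0.2628662  -0.55467408] [-0.0742  0.1656]
```

View pics/c10.png

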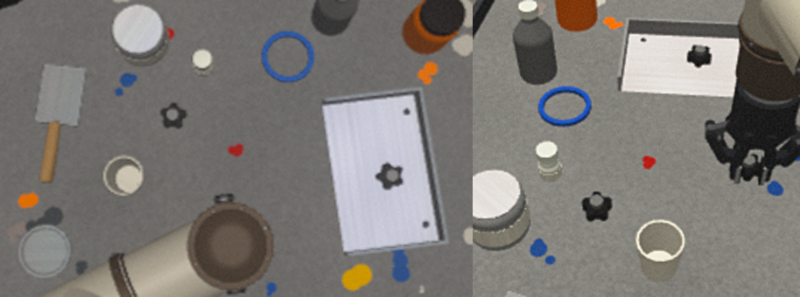

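move_arm --plan '[[[-0.01,0,-0.001],[0,0,0]],[[-0.02,0,-0.001],[0,0,0]],[[-0.02,0,-0.001],[0,0,0]],[[-0.02,0,-0.001],[0,0,0]],[[-0.02,0,-0.001],[0,0,0]],[[-0.02,0,0],[0,0,0]],[[-0.02,0,0],[0,0,0]],[[-0.02,0,0],[0,0,0]],[[-0.02,0,0],[0,0,0]],[[-0.015,0,0],[0,0,0]]]'

```text
time_s: 16.48
position: [0.4843, -0.138, -0.0183]
eef_rot: [-1.571, -0.0, 1.693]
wrist_force: [-0.9, -0.1, -0.3]
finger_gap: 0.0256
```

```bash
python3 -c "
from h import *
snap(11)"
```

```text
16.575 [ 0.48433118 -0.13828886 -0.01838861] [-1.57091410e+00  8.92354000e-05  1.69133831e+00] [1.10709145 0.46252865 0.13999124] [-0.0685 -0.0192]
```

View pics/c11.png

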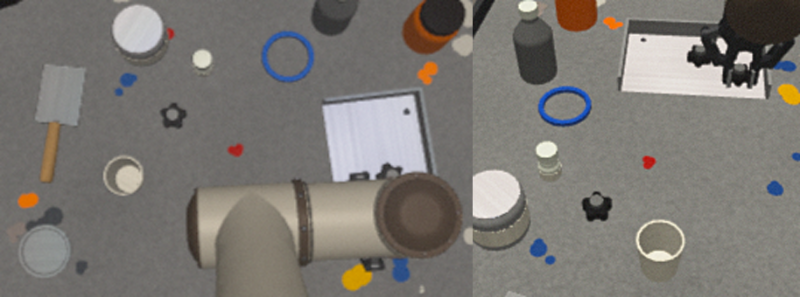

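move_arm --plan '[[[0.02,0,0],[0,0,0]],[[0,-0.06,0],[0,0,0]],[[0,-0.06,0],[0,0,0]],[[0.045,0,-0.033],[0,0,0]],[[0.045,0,-0.034],[0,0,0]],[[0.045,0,-0.034],[0,0,0]],[[0.045,0,-0.034],[0,0,0]],[[0.045,0,-0.034],[0,0,0]],[[0.045,0,-0.033],[0,7.2,0]],[[0,0,0],[0,7.2,0]]]'

```text
time_s: 17.82
position: [0.6502, 0.1794, 0.1004]
eef_rot: [-1.571, -0.0, 1.442]
wrist_force: [-0.3, 0.1, 0.1]
finger_gap: 0.0254
```

```bash
python3 -c "
from h import *
snap(12)
print(tool((.1325,.268)))"
```

```text
17.925 [0.64875138 0.17659349 0.1006596 ] [-1.56924984e+00  8.01455717e-04  1.44357353e+00] [0.43604195 0.20054413 0.05959576] [0.1327 0.2736]
[-0.0054 -0.0012]
```

View pics/c12.png

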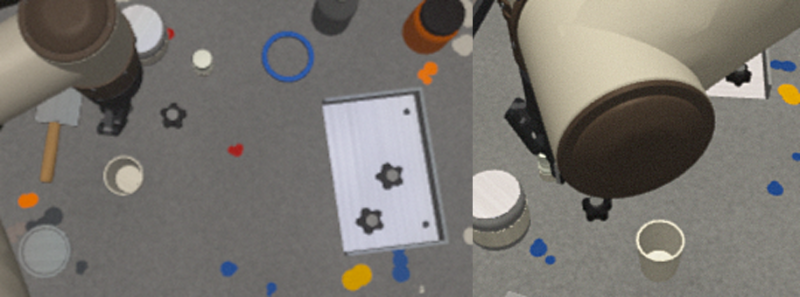

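move_arm --plan '[[[-0.005,0.03,-0.001],[0,0,0]],[[0,0.03,0],[0,0,0]],[[0,0.02,0],[0,0,0]],[[0,0,0],[0,0,0]]]'

```text
time_s: 18.42
position: [0.6479, 0.169, 0.0199]
eef_rot: [-1.567, 0.002, 1.443]
wrist_force: [0.2, 0.7, -0.3]
finger_gap: 0.0255
```

```bash
python3 -c "
from h import *
snap(13)
print(tool((.1325,.268)))"
```

```text
18.525 [0.65002361 0.1698982  0.02254031] [-1.57170009e+00 -1.90802066e-04  1.44254523e+00] [0.01798643 0.68606795 0.19204027] [0.1332 0.2668]
[0.001  0.0009]
```

View pics/c13.png

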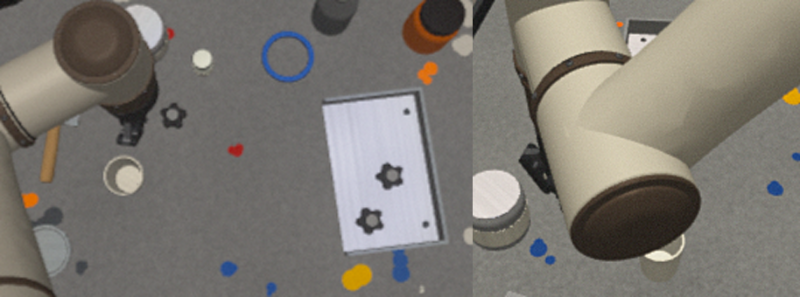

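move_arm --plan '[[[0,0.015,0.001],[0,0,0]],[[0,0.015,0],[0,0,0]],[[0,0.01,0],[0,0,0]],[[0,0,0],[0,0,0]]]'

```text
time_s: 19.02
position: [0.6479, 0.1697, -0.0199]
eef_rot: [-1.568, 0.002, 1.441]
wrist_force: [-0.0, -0.4, -0.2]
finger_gap: 0.0259
```

```bash
python3 -c "
from h import *
snap(14)
print(tool((.1325,.268)),tool((.05,-.025)))"
```

```text
19.125 [ 0.64894758  0.17020831 -0.01836146] [-1.57094973e+00  1.44493682e-04  1.44167220e+00] [ 1.25468912  0.13947841 -0.20874302] [0.1321 0.2673]
[ 0.0009 -0.0002] [-0.3035  0.0073]
```

View pics/c14.png

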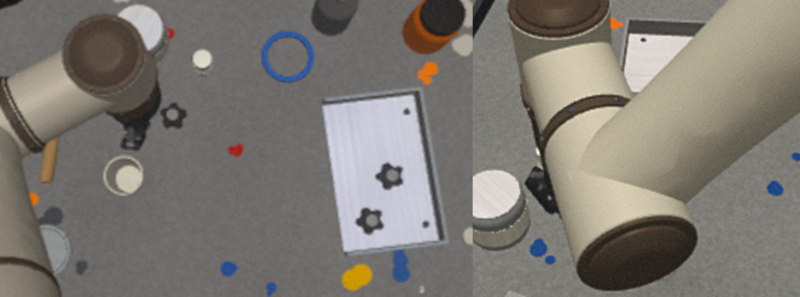

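move_arm --plan '[[[-0.005,0,0],[0,0,0]],[[-0.01,0,0],[0,0,0]],[[-0.015,0,0],[0,0,0]],[[-0.018,0,0],[0,0,0]],[[-0.018,0,0.001],[0,0,0]],[[-0.018,0,0.001],[0,0,0]],[[-0.018,0,0.001],[0,0,0]],[[-0.018,0,0.001],[0,0,0]],[[-0.012,0,0],[0,0,0]]]'

```text
time_s: 20.25
position: [0.6274, 0.0385, -0.0183]
eef_rot: [-1.571, 0.0, 1.441]
wrist_force: [0.5, 2.2, 0.1]
finger_gap: 0.0257
```

```bash
python3 -c "
from h import *
snap(15)
print(tool((.05,-.025)))"
```

```text
20.35 [ 0.62727353  0.03829402 -0.01839675] [-1.57004093e+00  3.49108634e-04  1.43977138e+00] [0.14384173 0.63738693 0.26932869] [0.0947 0.1389]
[-0.1699  0.0024]
```

View pics/c15.png

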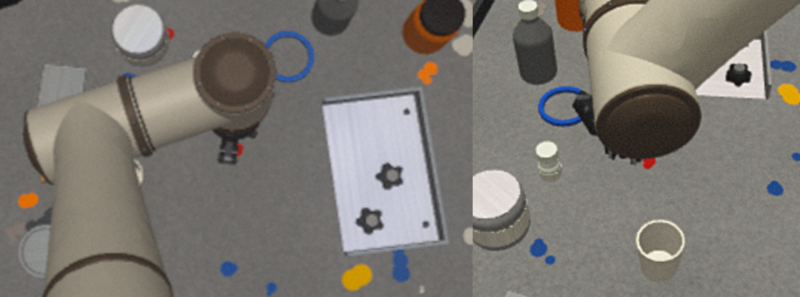

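move_arm --plan '[[[-0.01,0,0],[0,0,0]],[[-0.018,0,0.001],[0,0,0]],[[-0.02,0,0.001],[0,0,0]],[[-0.02,0,0],[0,0,0]],[[-0.02,0,0],[0,0,0]],[[-0.012,0,0],[0,0,0]]]'

```text
time_s: 21.1
position: [0.6125, -0.0608, -0.0183]
eef_rot: [-1.571, 0.0, 1.44]
wrist_force: [0.0, 0.4, 0.6]
finger_gap: 0.0256
```

```bash
python3 -c "
from h import *
snap(16)
print(tool((.05,-.025)))"
```

```text
21.2 [ 0.61252244 -0.06069524 -0.01834249] [-1.57048086e+00  1.37643384e-04  1.43945752e+00] [-0.55014676  0.32853074  0.19967151] [0.0681 0.0424]
[-0.0698  0.0007]
```

View pics/c16.png

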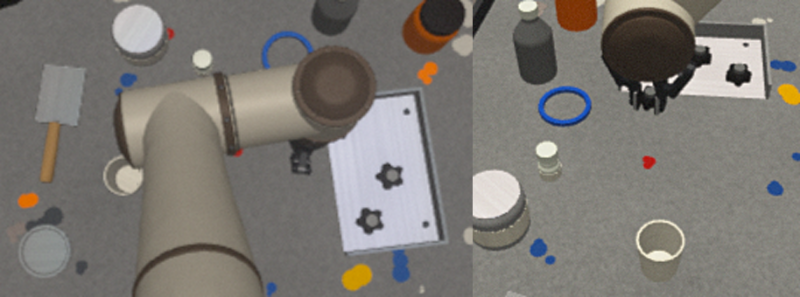

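move_arm --plan '[[[-0.01,0,0],[0,0,0]],[[-0.018,0,0],[0,0,0]],[[-0.018,0,0],[0,0,0]],[[-0.015,0,0],[0,0,0]],[[-0.01,0,0],[0,0,0]],[[0,0,0],[0,0,0]],[[0.02,0,0],[0,0,0]],[[0,-0.05,0],[0,0,0]],[[0,-0.06,0],[0,0,0]],[[0,-0.06,0],[0,0,0]]]'

```text
time_s: 22.45
position: [0.6063, -0.1079, 0.1534]
eef_rot: [-1.571, 0.0, 1.444]
wrist_force: [1.6, 0.5, 0.2]
finger_gap: 0.0255
```

move_arm --plan '[[[0.05,0,0.02],[0,0,0]],[[0.05,0,0.02],[0,0,0]],[[0.05,0,0.02],[0,0,0]],[[0.05,0,0.02],[0,0,0]],[[0.05,0,0.03],[0,0,0]],[[0.05,0,0.03],[0,0,0]],[[0.05,0,0.03],[0,0,0]],[[0.05,0,0.03],[0,0,0]],[[0.05,0,0.03],[0,0,0]],[[0,0,0],[0,0,0]]]'

```text
time_s: 23.7
position: [0.4337, 0.3707, 0.1516]
eef_rot: [-1.571, -0.001, 1.449]
wrist_force: [-0.2, -0.3, 0.0]
finger_gap: 0.0256
```

```bash
python3 -c "
from h import *
snap(17)
"; cp pics/t17r.png pics/t17v.png
```

```text
23.8 [0.43488032 0.36735021 0.15147825] [-1.57033356e+00  5.44491986e-04  1.44424981e+00] [-0.1107898   0.81757633  0.47774918] [-0.0566  0.4888]
```

View pics/c17.png

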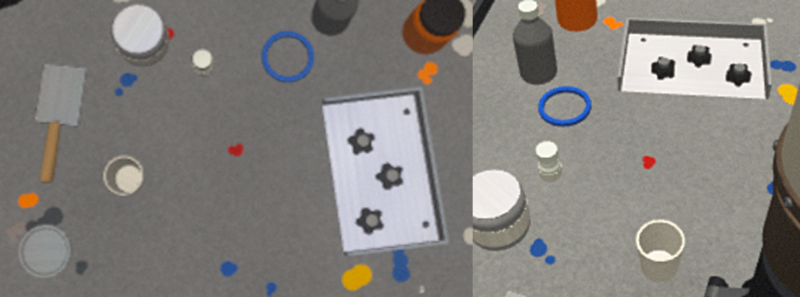

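View pics/t17v.png

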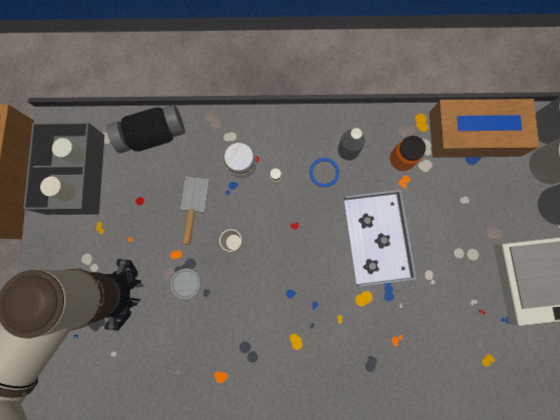

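The top view shows all three caps in the pan at about (366,221), (383,241) and (372,267), and the cup is still at (231,241). I'll measure the caps' margins and compare the rest with the first picture before handing in.

```bash
python3 - <<'E'
from h import *
for c in [(363,141),(391,176),(372,220)]:
    uv=((c[0]+.5)/.8753/2-.5+160,(c[1]+.5)/.8753/2-.5+140); print(pan(plane('top',uv,.024)))
a=cv2.GaussianBlur(cv2.imread('pics/top0.png',0),(0,0),1).astype(int);b=cv2.GaussianBlur(cv2.imread('pics/t17r.png',0),(0,0),1).astype(int)
m=(abs(a-b)>18).astype(np.uint8);n,_,st,ce=cv2.connectedComponentsWithStats(m)
for s,c in zip(st[1:],ce[1:]):
    if s[4]>6: print(s,c.round())
bot.close_job();print(sensors.observe()['time_s'])
E
```

```text
[ 0.0459 -0.0477]
[-0.0102 -0.0797]
[-0.0692 -0.0419]
[251 198  16  16 165] [259. 206.]
[358 212  17  17 209] [366. 221.]
[374 232  17  17 214] [382. 240.]
[283 243  16  16 140] [291. 251.]
[    0   258   143   162 10363] [ 56. 316.]
[362 258  18  17 221] [371. 266.]
[241 277  17  16 160] [250. 284.]
[ 43 350   9   7  38] [ 47. 353.]
[ 35 363   3   3   9] [ 36. 364.]
the job is handed in; nothing more can be done
the job is handed in; nothing more can be done
```

All three caps now lie wholly inside the catch pan, each pushed along the bench by the two part-open fingers without pinching or lifting. I handed the job in at about 24 s, with the arm raised well clear of everything.

- **Caps:** the last top picture puts their centres 48, 80 and 42 mm inside the mouth and at least 41 mm from the side walls. Each cap's radius is 20 mm.
- **Other objects:** comparing the first and last top pictures, only the caps' old and new places and the arm itself differ. The cup, lids, jars, tin, bottle and stirrer have not moved.
- **Forces:** the wrist readings I saw stayed under about 3 N.

**First pass missed:** my first pass at one cap went over it without moving it. With the fingers about 25 mm apart, their tips stand clearly higher than the reported TCP, roughly 25 mm by the picture. That is more than the 13 mm the text suggests. I eased down over clear bench without touching it and made all the pushes at a TCP height of about -18 mm.

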